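# Clamp a board blank with a flip-lever bolt

### The arm

A 6-joint arm with a two-finger parallel gripper is mounted at the origin on the work surface. World frame = base frame: x ahead of the robot, y to its left, z up, the work surface at z = 0. Lengths are in m, angles in rad, forces in N, time in s.
With the tool pointing down it reaches from about 0.225 to 0.725 m from the base axis. Payload 3.1 kg.
Tool frame: the origin (TCP) lies at the very end of the fingers, on their centre line; the grasp point (between the pads) lies 19 mm behind it (bot.grasp_offset is the distance from the TCP to the grasp point, in m); z points along the fingers, y is the direction in which the jaws open and shut (so a half turn about z gives the same grasp; the last joint's range is limited). The gripper opens to 85 mm and grips with 20 to 120 N. Pads are 22 mm wide; open, the fingers measure 114 mm over their backs; the gripper's body (76 mm by 85 mm) begins 54 mm behind the grasp point. The pads swing forward as they close: fully open they stand 13 mm farther back than shut.
Start: joints at [-1.462, 0.048, 0.099, 1.622, 0, 1.443], TCP at [0.123, -0.51, 0.231] pointing down, gripper open.
Joint ranges: [-2.91, 2.91], [-0.99, 1.94], [-1.21, 1.42], [-2.12, 2.29], [-1.49, 1.47], [-3.14, 3.14]. Speed limits (rad/s): [2.79, 2.79, 3.14, 3.14, 3.14, 3.14].

### API

Orientations are given as a rotation vector (axis times angle).
In Python, from plant import bot, vision gives the robot as it stands.
- The arm moves only by the tool send_rows, never from a script. Its argument "motion" is one flat list of numbers, 4 for each row, row after row: the shift along the tool's x, y, z in mm, then the turn about the tool's z in rad. A call has 1 to 12 rows; each row shifts and turns the commanded pose from where the row before left it, along the tool's axes as they then stand; what a row does not reach is not made up. A row lasts 1/8 s, in which the tool goes at most 62.5 mm and 10.7 degrees, less where a joint would pass 70% of its speed; a pose out of reach is approached as far as the arm can. A call is refused whole if a number of a shift passes 62.5 or a number of a turn 0.188, either way. A call with a gripper value outside its range is refused whole. "jaw" is the finger opening in mm, from 0 to 85.4, set as the call begins (left out, the last holds). The fingers move at their own pace and stop on an object; "newtons" is the grip in N (left out, the last holds). Time passes only in rows, so rows that do not move let the fingers close. It gives the time, the measured TCP pose, the force and the opening at its end, in the units of the state.
- bot.read_state(): the state, without advancing time (a new reading comes with each control period).
- vision.read_camera(name): name is "scene" or "top"; returns the picture (400x640x3 uint8, red, green, blue); there is no depth.
- vision.camera_info(name): a dict with "fov_y" (degrees; the focal length in pixels is half the picture's height over the tangent of half this angle, whatever the lens; pixels are square), "cx", "cy" (the principal point, pixels), "world_to_cam" (4x4, takes a point from world to camera coordinates). Camera axes: x right, y down, z forward; pixel columns grow to the right and rows downward; lengths in m; the calibration is good to about 2 mm. A picture is of the moment at which its call begins. camera_info takes no time and is no camera call.
- bot.job_done(): hands the job in, once; it reports no verdict.
The state is a dict: "clock": time; "qpos": joint angles; "dq": joint speeds; "joint_efforts": joint torques, N m; "ee_pos": TCP position; "tool_rot": TCP orientation; "contact_force": force on the tool from outside, world axes, zero at the start; "moment": the same for the moment, N m; "grip_width": finger opening in m.
Only numpy, scipy, OpenCV 4.12 (cv2) and the standard library are available. Lean on these libraries where they do the work, as an engineer would, in place of code of your own. Each camera call takes 0.05 s, during which the arm holds its last target.

### The job

Clamp the board blank in the jig: screw the lever bolt down (clockwise from above) with its lever still standing up until the bolt's pad bears snugly on the blank, without cranking it tight, then fold the lever all the way down flat so that its cam locks the clamp, and let go. Leave the blank and everything else on the table where it is.

Things in the scene. Friction and masses are not known exactly. Their poses are not given: they have to be found in the camera images.
- bed: Jig bed, fixed: plywood plate 240 (x) x 210 (y) x 12 mm with two low side fences (12 mm above the plate) along x. Origin: centre of its underside, on the table, below the bolt's axis. z up.
- clamp: Steel clamp bridge fixed over the bed, with all it carries (bolt, lever, pad). Origin on the bolt's vertical axis at table height; its beam runs along y, 174 mm long, 34 mm wide, underside 72 mm and top 88 mm above the table, on posts at y = +-78 mm; a brass nut in its middle reaches 94 mm.
- blank: Paddle-shaped light wooden board, loose, 0.5 kg: 200 x 100 x 24 mm, with a 34 mm wide, 100 mm long handle towards -x. Origin: centre of the underside of the 200 x 100 mm part. It lies on the bed (top face 36 mm above the table) between the fences, 1.5 mm clearance each side, under the pad.
- bolt_head (a point): Lever pivot in the bolt's forked steel head, on the bolt's axis, 120 to 142 mm above the table. z up; y is the pivot's axis; the lever folds down towards this frame's +x, which turns with the bolt. Turning clockwise seen from above lowers bolt, head and lever 24 mm per turn (3.8 mm per rad); the bolt stays where it is left. Its rubber-sprung pad turns with it and presses on the blank.
- nut (a point): Top of the brass nut, 94 mm above the table, on the bolt's axis. FEEL: the bolt turns freely (0.08 N m plus grease drag while moving) until the pad meets the blank, 0.2 to 3.2 rad after the start: pad wear is unknown, so feel for it. Then each rad adds about 33 N of pad force and 0.4 N m. Snug: 15 to 40 N, felt as 0.2 to 0.4 N m above the free reading, in rest between steps. Folding adds about 25 N; over 80 N mars the blank.
- lever_tip (a point): Free end of the lever, 78 mm from the pivot along the lever; its z points along the lever away from the pivot. The lever is a steel blade 22 mm wide (along its x, the folding direction) and 12 mm thick (along its y) from 22 mm to 78 mm from the pivot. Standing open it is upright on the bolt's axis, so it can be pinched across its 12 mm thickness from above and turned like a key.
- lever (a joint): Lever angle about the pivot, rad: 0 standing upright (open, at the start), 1.5 folded down nearly level (closed, at the stop). It stays where it is left and needs about 0.2 to 0.4 N m to fold (3 to 6 N at its tip), rising as the cam bites.
- wrench: Bystander: small open-ended spanner, 85 mm, lying on the jig bed beside a fence. Origin: centre of its underside.
- pencil: Bystander: flat carpenter's pencil, 100 x 13 x 8 mm, lying on the jig bed beside the other fence. Origin: centre of its underside.
- glue: Bystander: white glue bottle, 56 mm across, 160 mm tall, standing on the table. Origin: centre of its underside.
- tape: Bystander: tape measure, 70 x 35 x 60 mm, on the table. Origin: centre of its underside.
- sander: Bystander: cork sanding block, 110 x 65 x 35 mm, on the table. Origin: centre of its underside.
- tin: Bystander: open aluminium tin, 80 mm across, 85 mm tall, on the table. Origin: centre of its underside.

How it is judged:
On the way, in this order (a step that is already met when the one before it is completed fails the run):
1. the pad bears snugly on the blank (10 to 48 N) with the lever still standing up (contact force between clamp and blank between 10 and 48 N and value of joint lever below 0.25 rad), for 0.2 s.
2. the lever is folded down (value of joint lever above 1.4 rad), for 0.2 s.
At the end, for the whole second after the job is handed in: The lever is folded down (more than 1.4 rad), the pad presses the blank with 32 to 80 N, and the blank is at rest within 10 mm of where it was (value of joint lever above 1.4 rad and contact force between clamp and blank between 32 and 80 N and distance of blank from where it was at the start of the episode below 0.01 m and linear speed of blank below 0.02 m/s); the robot touches nothing.
It fails at once if the pad presses the blank with more than 80 N (contact force between clamp and blank above 80 N).
It fails at once if the robot pushes the blank, or it is shifted by more than 10 mm (contact force between any of the arm, the fingers and blank above 5 N or distance of blank from where it was at the start of the episode above 0.01 m).
It fails at once if a bystander is moved by more than 30 mm (distance of any of wrench, pencil, glue, tape, sander, tin from where it was at the start of the episode above 0.03 m).
It also fails if it takes over 64 s, if anything falls off the work surface, if the arm or the gripper's body presses on something with over 40 N, if the wrist force passes 120 N, or if a joint passes its speed limit or range.

## Working session

There is one attempt and no reset: what is moved stays moved. The work goes in short steps, Python scripts to look and compute and a tool call to move; the robot and the scene stay as the last step left them, time stands still between calls to the robot, and variables do not carry over. Pictures are saved under pics/ and viewed, and the job is handed in when it is done.

Besides the shell and the picture viewer there is one more tool, called after "Emit:" by a JSON object that holds its "name" and its "arguments". send_rows: Moves the arm, as the interface text tells. Its arguments: {"type":"object","properties":{"motion":{"type":"array"},"jaw":{"type":"number"},"newtons":{"type":"number"}},"required":["motion"]}

```bash
ls; mkdir -p pics; python3 - <<'E'
from plant import bot, vision
import cv2
for n in("scene","top"):
    im=vision.read_camera(n); cv2.imwrite(f"pics/{n}0.png",im[:,:,::-1])
    print(n,vision.camera_info(n))
print(bot.read_state())
E
```

```text
pics
scene {'fov_y': 48.90821264144062, 'cx': 319.6434849965706, 'cy': 199.16947918728758, 'world_to_cam': array([[ 0.02706548,  0.99962894,  0.00307195,  0.00622309],
       [ 0.68763677, -0.01638746, -0.72586991, -0.27851194],
       [-0.72555023,  0.0217584 , -0.68782515,  1.95978906],
       [ 0.        ,  0.        ,  0.        ,  1.        ]])}
top {'fov_y': 56.75745886807333, 'cx': 319.16526711789703, 'cy': 199.49275031938288, 'world_to_cam': array([[ 4.11374017e-03, -9.99920564e-01, -1.19139441e-02,
        -9.68134260e-04],
       [-9.88896366e-01, -2.29796394e-03, -1.48589021e-01,
         5.70429929e-01],
       [ 1.48549840e-01,  1.23929127e-02, -9.88827265e-01,
         1.04080496e+00],
       [ 0.00000000e+00,  0.00000000e+00,  0.00000000e+00,
         1.00000000e+00]])}
{'clock': 0.1, 'qpos': array([-1.46183022e+00,  4.86961522e-02,  9.76944951e-02,  1.62201181e+00,
        1.11674406e-05,  1.44304861e+00]), 'dq': array([ 0.00077991, -0.00104546,  0.00410798, -0.00038386, -0.00075171,
       -0.00068644]), 'joint_efforts': array([ 2.95606435e-03, -3.39851761e+01,  3.20935285e+01,  1.58676307e-02,
       -1.70077806e-04,  1.06007960e-06]), 'ee_pos': array([ 0.12307194, -0.50977638,  0.23019402]), 'tool_rot': array([-3.11741262e+00, -3.70699910e-01, -5.02101792e-05]), 'contact_force': array([-0.61114488,  0.05935302, -0.11735812]), 'moment': array([ 0.08387542, -0.03171448,  0.00356416]), 'grip_width': 0.08537063067381329}
```

View pics/scene0.png

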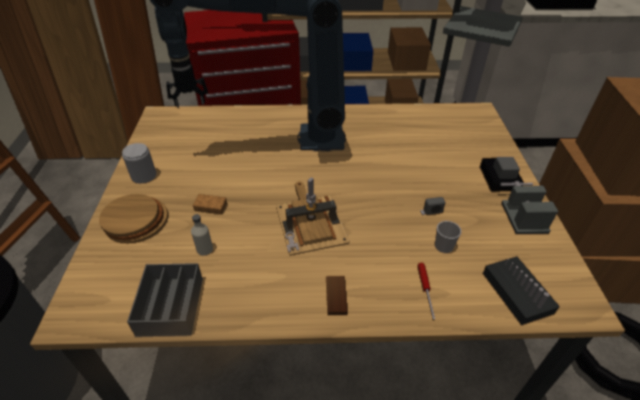

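View pics/top0.png

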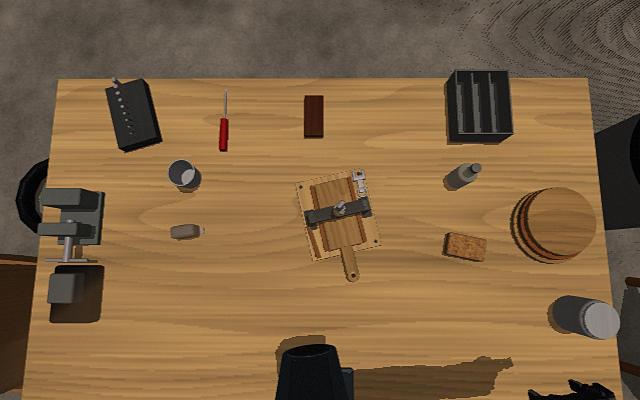

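```bash
python3 - <<'E'
import cv2
t=cv2.imread("pics/top0.png")[155:295,280:400]; s=cv2.imread("pics/scene0.png")[165:265,260:360]
cv2.imwrite("pics/tz.png",cv2.convertScaleAbs(cv2.resize(t,None,fx=4.2,fy=4.2,interpolation=cv2.INTER_CUBIC),alpha=1.5))
cv2.imwrite("pics/sz.png",cv2.convertScaleAbs(cv2.resize(s,None,fx=6,fy=6,interpolation=cv2.INTER_CUBIC),alpha=1.5))
E
```

```text
(no output)
```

View pics/tz.png

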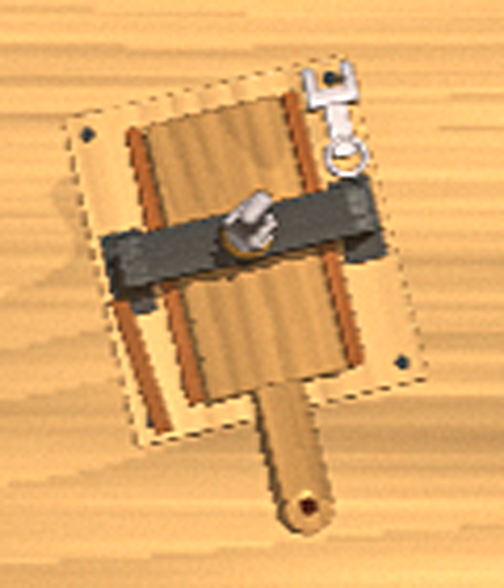

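View pics/sz.png

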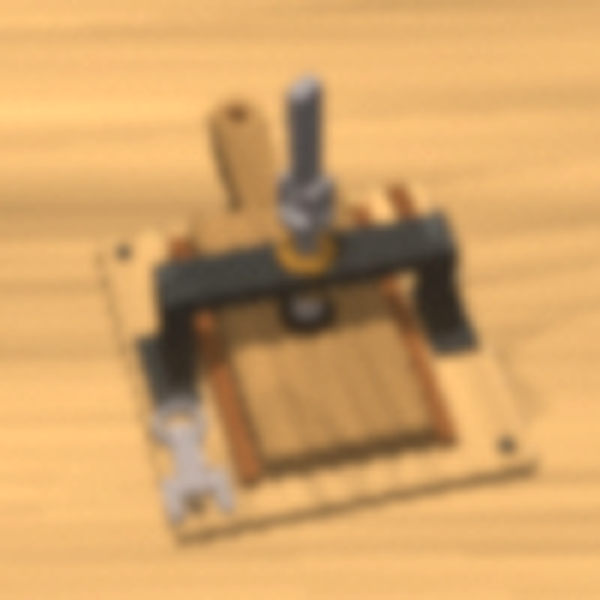

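```bash
cat > h.py <<'E'
import numpy as np, cv2
from plant import bot, vision
def cam(n):
    i=vision.camera_info(n); f=200/np.tan(np.radians(i["fov_y"]/2)); return f,i["cx"],i["cy"],i["world_to_cam"]
def proj(n,P):
    f,cx,cy,T=cam(n); q=np.atleast_2d(P)@T[:3,:3].T+T[:3,3]; return np.c_[f*q[:,0]/q[:,2]+cx,f*q[:,1]/q[:,2]+cy]
def back(n,uv,z):
    f,cx,cy,T=cam(n); R=T[:3,:3]; c=-R.T@T[:3,3]; uv=np.atleast_2d(uv)
    d=np.c_[(uv[:,0]-cx)/f,(uv[:,1]-cy)/f,np.ones(len(uv))]@R; return c+d*((z-c[2])/d[:,2])[:,None]
E
python3 - <<'E'
from h import *
o=np.array([280,155]);so=np.array([260,165])
c=back("top",(np.array([[68,118],[345,58],[425,378],[138,445]])+.5)/4.2+o-.5,.012); print(c,c.mean(0))
c2=back("scene",(np.array([[100,252],[178,543],[537,470]])+.5)/6+so-.5,.012);print(c2,(c2[0]+c2[2])/2)
for n in("top","scene"):
    f,cx,cy,T=cam(n);print(-T[:3,:3].T@T[:3,3])
# edges
print(np.linalg.norm(c-np.roll(c,-1,0),axis=1))
e=c-np.roll(c,-1,0); print(np.degrees(np.arctan2(e[:,1],e[:,0])))
# nut top ring crop top ~(248,240)
print(back("top",np.array([[248,242]])/4.2+o,.092), back("scene",np.array([[305,255]])/6+so,.092))
E
```

```text
[[ 0.62632408  0.0723089   0.012     ]
 [ 0.67095645 -0.12803346  0.012     ]
 [ 0.44083199 -0.18116729  0.012     ]
 [ 0.39353099  0.0201608   0.012     ]] [ 0.53291088 -0.05418276  0.012     ]
[[ 0.45313259 -0.1783224   0.012     ]
 [ 0.68335539 -0.12521668  0.012     ]
 [ 0.63537604  0.07645996  0.012     ]] [ 0.54425432 -0.05093122  0.012     ]
[ 0.40948866 -0.01255583  1.11392441]
[ 1.61327202 -0.05342677  1.14580966]
[0.20525377 0.23617889 0.20681002 0.23856245]
[ 102.5592855    13.00127911  -76.77844396 -167.37358834]
[[ 0.52630578 -0.05507545  0.092     ]] [[ 0.54229346 -0.05128962  0.092     ]]
```

```bash
python3 - <<'E'
import cv2
t=cv2.imread("pics/top0.png")[190:225,320:360]; s=cv2.imread("pics/scene0.png")[172:217,290:330]
k=12
a=cv2.resize(t,(480,420),interpolation=cv2.INTER_CUBIC); cv2.imwrite("pics/tz2.png",cv2.convertScaleAbs(a,alpha=1.6))
a=cv2.resize(s,(480,540),interpolation=cv2.INTER_CUBIC); cv2.imwrite("pics/sz2.png",cv2.convertScaleAbs(a,alpha=1.6))
E
```

```text
(no output)
```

View pics/tz2.png

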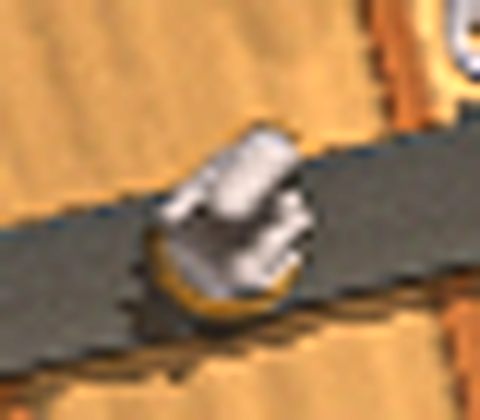

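View pics/sz2.png

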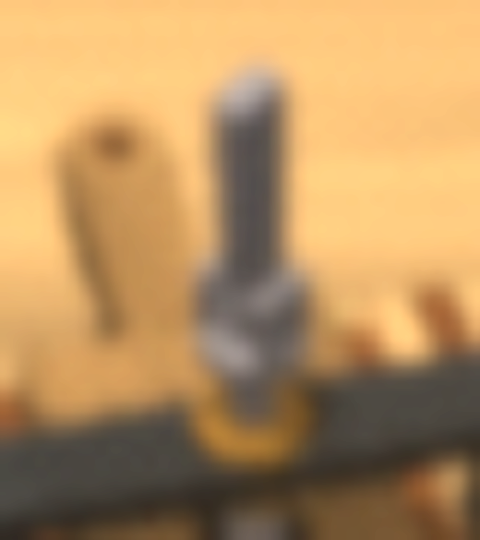

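```bash
python3 - <<'E'
from h import *
from scipy.spatial.transform import Rotation as R
s=bot.read_state(); r=R.from_rotvec(s["tool_rot"]).as_matrix(); print(r.round(3))
d=np.array([.535,-.053,.29])-s["ee_pos"]; print(d, r.T@d*1000)
print(proj("top",[s["ee_pos"],[0,0,0]]),proj("scene",[s["ee_pos"],[0,0,0]]))
E
```

```text
[[ 0.972  0.235 -0.   ]
 [ 0.235 -0.972  0.002]
 [ 0.    -0.002 -1.   ]]
[0.41192806 0.45677638 0.05980598] [ 507.57673271 -347.56809129  -58.89329963]
[[546.43184029 386.00202101]
 [318.82089583 402.39817282]] [[190.54811388 108.00333258]
 [321.03999979 136.66905855]]
```

Emit:
{"name": "send_rows", "arguments": {"motion": [54,-28,0,0,54,-28,0,0,54,-28,0,0,54,-28,0,0,54,-28,0,0,54,-28,0,0,54,-28,0,0,54,-28,0,0,53,-27,0,0,0,0,0,0,0,0,0,0], "jaw": 0}}

```text
clock: 1.48
ee_pos: [0.5352, -0.1525, 0.2306]
tool_rot: [-3.119, -0.372, 0.003]
contact_force: [-1.2, -0.2, -0.8]
grip_width: -0.0
```

```bash
python3 - <<'E'
from h import *
s=bot.read_state(); print(s["clock"],s["qpos"].round(3),s["ee_pos"],s["tool_rot"],s["moment"],s["contact_force"])
for n in("top","scene"):
    im=vision.read_camera(n)[:,:,::-1]; cv2.imwrite(f"pics/{n}1.png",im)
    p=proj(n,s["ee_pos"])[0]; print(n,p)
    u,v=p.astype(int); x0=u-60 ; y0=v-45
    a=cv2.convertScaleAbs(cv2.resize(im[y0:y0+90,x0:x0+120],None,fx=6,fy=6,interpolation=cv2.INTER_CUBIC),alpha=1.6)
    c=((p-[x0,y0]+.5)*6).astype(int); cv2.circle(a,tuple(int(i) for i in c),4,(0,0,255),1)
    print(x0,y0); cv2.imwrite(f"pics/{n}1z.png",a)
E
```

```text
1.475 [-3.980e-01  1.330e-01  1.890e-01  1.628e+00 -1.000e-03  2.506e+00] [ 0.53521499 -0.15250719  0.23062456] [-3.11922265e+00 -3.72130517e-01  2.92667009e-03] [-0.03048269 -0.02026897  0.01216496] [-1.19429214 -0.20455173 -0.76334721]
top [381.94377622 202.5031503 ]
321 157
scene [278.75888644 175.6487994 ]
218 130
```

View pics/top1z.png

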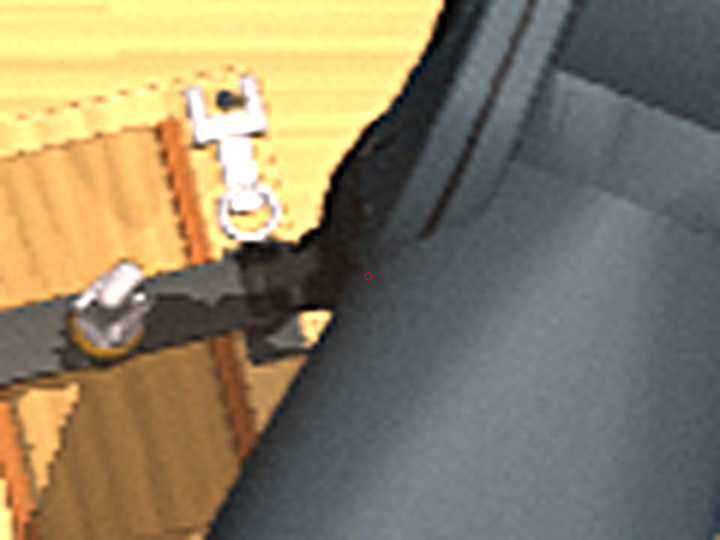

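View pics/scene1z.png

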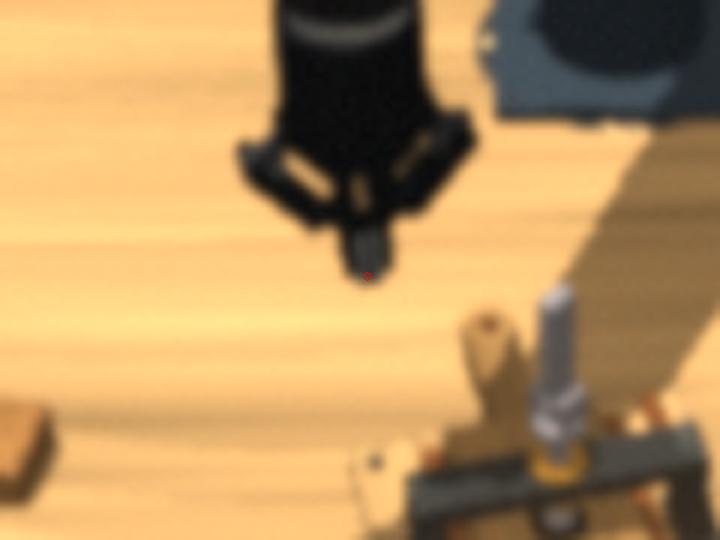

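```bash
python3 - <<'E'
from h import *
im=cv2.imread("pics/top0.png")
a=cv2.convertScaleAbs(cv2.resize(im[340:400,500:640],None,fx=5,fy=5,interpolation=cv2.INTER_CUBIC),alpha=2.5)
e=np.array([.12307,-.50978,.23019]); y=np.array([.235,-.972,0]);x=np.array([.972,.235,0])
for P in(e,e+.0427*y+[0,0,.013],e-.0427*y+[0,0,.013],e+[0,0,.1]):
    p=(proj("top",P)[0]-[500,340]+.5)*5; print(p); cv2.circle(a,tuple(int(i) for i in p),4,(0,0,255),1)
cv2.imwrite("pics/g0.png",a)
im=cv2.imread("pics/top1.png")
p=proj("top",[[0.05,0,0]]);print(p)
E
```

```text
[234.66240886 232.51165382]
[345.462278  219.3665739]
[158.89790758 266.42488472]
[386.33995285 321.60751534]
[[318.89598166 383.49723741]]
```

View pics/g0.png

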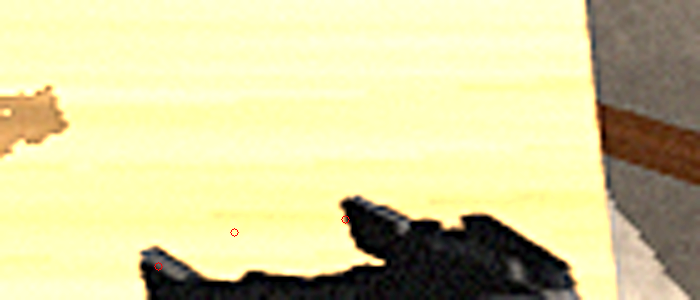

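```bash
cat > ov.py <<'E'
from h import *
def box(c,yaw,lx,ly,z0,z1,ox=0,oy=0):
    C,S=np.cos(yaw),np.sin(yaw); P=[]
    for z in(z0,z1):
        for a,b in((-1,-1),(1,-1),(1,1),(-1,1)):
            X=ox+a*lx/2;Y=oy+b*ly/2; P.append([c[0]+C*X-S*Y,c[1]+S*X+C*Y,z])
    return np.array(P)
E_=[(0,1),(1,2),(2,3),(3,0),(4,5),(5,6),(6,7),(7,4),(0,4),(1,5),(2,6),(3,7)]
def draw(n,src,dst,boxes,x0,y0,w,h,k):
    im=cv2.imread(src); a=cv2.convertScaleAbs(cv2.resize(im[y0:y0+h,x0:x0+w],None,fx=k,fy=k,interpolation=cv2.INTER_CUBIC),alpha=1.5)
    for col,P in boxes:
        p=((proj(n,P)-[x0,y0]+.5)*k*16).astype(int)
        for i,j in E_: cv2.line(a,tuple(map(int,p[i])),tuple(map(int,p[j])),col,1,cv2.LINE_AA,4)
    cv2.imwrite(dst,a)
def model(c,yaw,ly,piv=.131):
    r=(0,0,255);g=(0,255,0);b=(255,0,0)
    return [(r,box(c,yaw,.24,.21,0,.012)),(g,box(c,yaw,.034,.174,.072,.088)),(b,box(c,ly,.022,.012,piv+.022,piv+.078))]
E
python3 - <<'E'
from ov import *
m=model((.537,-.0525),np.radians(13),np.radians(-45))
draw("top","pics/top0.png","pics/o1.png",m,285,160,110,105,5)
draw("scene","pics/scene0.png","pics/o2.png",m,262,170,100,85,6)
E
```

```text
(no output)
```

View pics/o1.png

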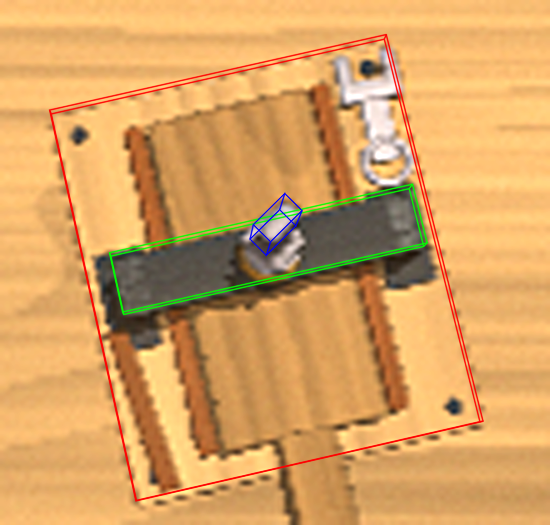

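View pics/o2.png

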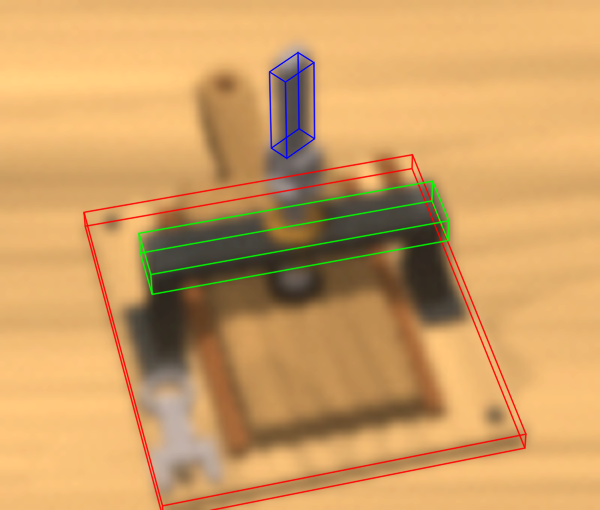

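```bash
python3 - <<'E'
from ov import *
for i,(x,piv,yw) in enumerate([(.534,.135,-45),(.537,.137,-40),(.540,.141,-40)]):
    m=model((x,-.0525),np.radians(13),np.radians(yw),piv)+[((255,0,255),box((x,-.0525),np.radians(13),.02,.02,.094,.0941))]
    draw("top","pics/top0.png",f"pics/a{i}.png",m,320,188,36,36,8)
    draw("scene","pics/scene0.png",f"pics/b{i}.png",m,292,172,36,42,8)
a=np.hstack([cv2.imread(f"pics/a{i}.png") for i in range(3)])
b=np.hstack([cv2.imread(f"pics/b{i}.png") for i in range(3)])
im=np.vstack([a,b]); im=cv2.resize(im,(800,int(im.shape[0]*800/im.shape[1])),interpolation=cv2.INTER_AREA)[:600];print(im.shape)
cv2.imwrite("pics/ab.png",im)
E
```

```text
(577, 800, 3)
```

View pics/ab.png

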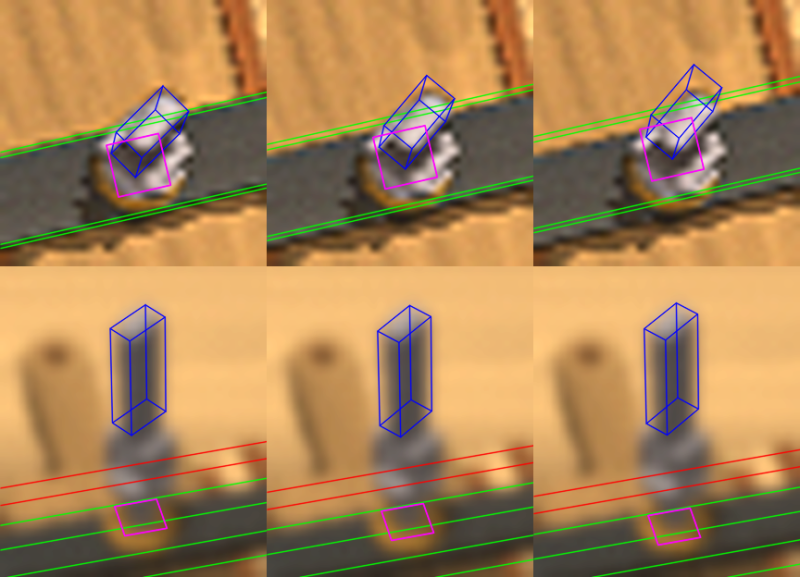

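Emit:
{"name": "send_rows", "arguments": {"motion": [0,0,-50,-0.187,0,0,0,-0.187,0,0,0,-0.187,0,0,0,-0.187,0,0,0,-0.187,0,0,0,-0.187,0,0,0,-0.187,0,0,0,-0.187,0,0,0,-0.187,0,0,0,-0.187,0,0,0,-0.187,0,0,0,-0.187], "jaw": 40, "newtons": 40}}

```text
clock: 3.08
ee_pos: [0.5346, -0.1541, 0.2818]
tool_rot: [1.014, 2.973, -0.0]
contact_force: [-0.3, -0.0, 0.2]
grip_width: 0.0396
```

Emit:
{"name": "send_rows", "arguments": {"motion": [0,0,0,-0.187,0,0,0,-0.187,0,0,0,-0.187,0,0,0,-0.187,0,0,0,-0.187,0,0,0,-0.187,0,0,0,-0.187,0,0,0,-0.187,0,0,0,-0.187,0,0,0,-0.187,0,0,0,-0.187,0,0,0,-0.187]}}

```text
clock: 4.58
ee_pos: [0.5347, -0.1541, 0.2818]
tool_rot: [-2.239, 2.204, -0.001]
contact_force: [-0.6, -0.7, 0.5]
grip_width: 0.0399
```

Emit:
{"name": "send_rows", "arguments": {"motion": [0,0,0,-0.187,0,0,0,-0.187,0,0,0,-0.187,0,0,0,-0.187,0,0,0,0]}}

```text
clock: 5.2
ee_pos: [0.5348, -0.1539, 0.2817]
tool_rot: [2.884, -1.245, 0.001]
contact_force: [-0.9, -1.0, -0.1]
grip_width: 0.04
```

```bash
cat > st.py <<'E'
from h import *
import sys
from scipy.spatial.transform import Rotation as R
s=bot.read_state(); r=R.from_rotvec(s["tool_rot"]).as_matrix()
print("t",s["clock"],"q",s["qpos"].round(3),"p",(s["ee_pos"]*1000).round(1),"w",round(s["grip_width"]*1000,2))
print("F",s["contact_force"].round(2),"Ftool",(r.T@s["contact_force"]).round(2),"M",s["moment"].round(3), "yaw_y deg",np.degrees(np.arctan2(r[1,1],r[0,1])).round(2),"tilt",r[:,2].round(4))
if len(sys.argv)>1:
    d=np.array(list(map(float,sys.argv[1:4])))-s["ee_pos"]*1000; print("tool shift",(r.T@d).round(1))
E
python3 st.py 534 -53 250
```

```text
t 5.2 q [-0.401  0.151  0.311  1.731 -0.    -2.727] p [ 534.8 -153.9  281.7] w 40.02
F [-0.86 -0.99 -0.08] Ftool [0.13 1.31 0.08] M [-0.007 -0.085 -0.055] yaw_y deg -136.7 tilt [ 4.e-04 -4.e-04 -1.e+00]
tool shift [-74.  -68.6  31.7]
```

Emit:
{"name": "send_rows", "arguments": {"motion": [-37,-34,0,0,-37,-34,0,0,0,0,30,0,0,0,0,0]}}

```text
clock: 5.7
ee_pos: [0.5321, -0.0519, 0.2489]
tool_rot: [2.884, -1.242, -0.008]
contact_force: [-1.1, -0.8, -0.7]
grip_width: 0.0399
```

```bash
python3 st.py 534 -53 175;  python3 - <<'E'
from h import *
im=vision.read_camera("scene")[:,:,::-1]
cv2.imwrite("pics/s3.png",cv2.convertScaleAbs(cv2.resize(im[120:230,250:380],None,fx=5,fy=5,interpolation=cv2.INTER_CUBIC),alpha=1.7))
E
```

```text
t 5.7 q [-0.223  0.084  0.173  1.664 -0.    -2.551] p [532.1 -51.9 248.9] w 39.94
F [-1.14 -0.82 -0.69] Ftool [-0.18  1.39  0.69] M [-0.055  0.05   0.02 ] yaw_y deg -136.58 tilt [-5.e-03  9.e-04 -1.e+00]
tool shift [ 2.4 -0.8 73.9]
```

View pics/s3.png

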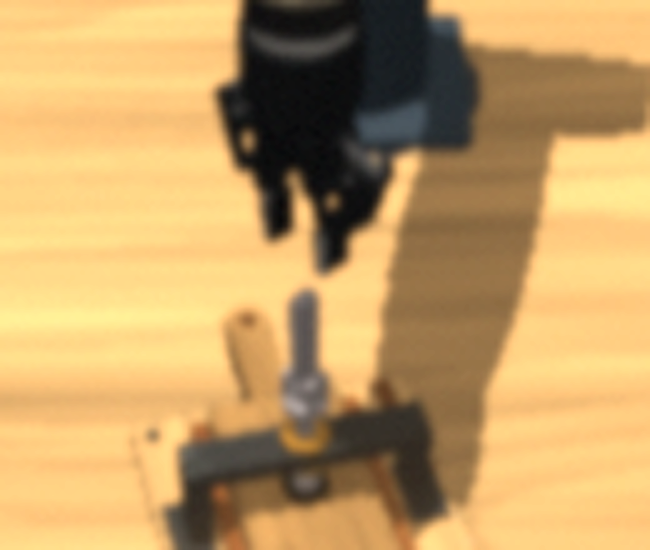

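Emit:
{"name": "send_rows", "arguments": {"motion": [1,0,30,0,0,0,30,0,0,0,13,0,0,0,0,0]}}

```text
clock: 6.25
ee_pos: [0.5344, -0.0534, 0.1782]
tool_rot: [2.886, -1.241, -0.001]
contact_force: [-0.3, 1.0, 0.4]
grip_width: 0.04
```

```bash
python3 st.py 534 -52 175;  python3 - <<'E'
from h import *
im=vision.read_camera("scene")[:,:,::-1]
cv2.imwrite("pics/s4.png",cv2.convertScaleAbs(cv2.resize(im[150:230,260:360],None,fx=7,fy=7,interpolation=cv2.INTER_CUBIC),alpha=1.7))
E
```

```text
t 6.25 q [-0.224  0.074  0.022  1.519 -0.    -2.554] p [534.4 -53.4 178.2] w 39.98
F [-0.33  0.95  0.44] Ftool [-0.92 -0.42 -0.44] M [ 0.019  0.003 -0.027] yaw_y deg -136.53 tilt [-1.e-03  2.e-04 -1.e+00]
tool shift [-1.3 -0.7  3.2]
```

View pics/s4.png

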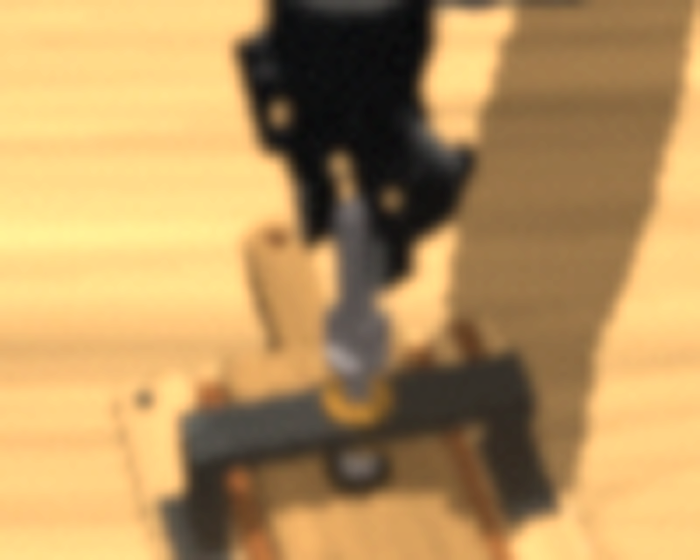

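Emit:
{"name": "send_rows", "arguments": {"motion": [0,0,0,0,0,0,0,0,0,0,0,0,0,0,0,0], "jaw": 0, "newtons": 40}}

```text
clock: 6.8
ee_pos: [0.5353, -0.0533, 0.1797]
tool_rot: [2.887, -1.239, 0.004]
contact_force: [-0.2, -0.7, 4.6]
grip_width: 0.0117
```

```bash
python3 st.py
```

```text
t 6.8 q [-2.230e-01  7.300e-02  2.300e-02  1.518e+00 -1.000e-03 -2.554e+00] p [535.3 -53.3 179.7] w 11.66
F [-0.22 -0.68  4.61] Ftool [ 0.35  0.63 -4.61] M [-0.351  0.248  0.03 ] yaw_y deg -136.45 tilt [ 0.0021 -0.0013 -1.    ]
```

Emit:
{"name": "send_rows", "arguments": {"motion": [0,0,0.4,0.1,0,0,0.4,0.1,0,0,0,0,0,0,0,0]}}

```text
clock: 7.3
ee_pos: [0.5352, -0.0533, 0.1789]
tool_rot: [2.749, -1.521, 0.004]
contact_force: [-0.5, -1.9, 6.2]
grip_width: 0.0118
```

```bash
python3 st.py
```

```text
t 7.3 q [-2.230e-01  7.300e-02  2.100e-02  1.517e+00 -1.000e-03 -2.354e+00] p [535.2 -53.3 178.9] w 11.77
F [-0.54 -1.9   6.25] Ftool [ 1.34  1.46 -6.25] M [-0.373  0.329 -0.003] yaw_y deg -147.92 tilt [ 0.0019 -0.0013 -1.    ]
```

Emit:
{"name": "send_rows", "arguments": {"motion": [0,0,0.6,0.15,0,0,0.6,0.15,0,0,0,0,0,0,0,0]}}

```text
clock: 7.8
ee_pos: [0.535, -0.0534, 0.1778]
tool_rot: [2.49, -1.915, 0.004]
contact_force: [-1.5, -1.2, 6.6]
grip_width: 0.0117
```

```bash
python3 st.py
```

```text
t 7.8 q [-2.240e-01  7.300e-02  1.900e-02  1.515e+00 -1.000e-03 -2.054e+00] p [535.  -53.4 177.8] w 11.67
F [-1.47 -1.21  6.57] Ftool [ 0.8   1.73 -6.57] M [-0.372  0.42  -0.111] yaw_y deg -165.14 tilt [ 0.0017 -0.0015 -1.    ]
```

Emit:
{"name": "send_rows", "arguments": {"motion": [0,0,0.6,0.15,0,0,0.6,0.15,0,0,0,0,0,0,0,0]}}

```text
clock: 8.3
ee_pos: [0.5349, -0.0534, 0.1768]
tool_rot: [-2.176, 2.266, -0.004]
contact_force: [-1.9, -1.2, 6.8]
grip_width: 0.0117
```

```bash
python3 st.py
```

```text
t 8.3 q [-2.230e-01  7.300e-02  1.700e-02  1.513e+00 -1.000e-03 -1.754e+00] p [534.9 -53.4 176.8] w 11.72
F [-1.87 -1.2   6.81] Ftool [ 1.29  1.8  -6.81] M [-0.396  0.629 -0.044] yaw_y deg 177.7 tilt [ 0.0016 -0.0016 -1.    ]
```

Emit:
{"name": "send_rows", "arguments": {"motion": [0,0,0.6,0.15,0,0,0.6,0.15,0,0,0,0,0,0,0,0]}}

```text
clock: 8.8
ee_pos: [0.5348, -0.0534, 0.1758]
tool_rot: [-1.814, 2.565, -0.004]
contact_force: [-2.4, -1.7, 8.3]
grip_width: 0.0114
```

```bash
python3 st.py
```

```text
t 8.8 q [-2.230e-01  7.300e-02  1.500e-02  1.511e+00 -1.000e-03 -1.455e+00] p [534.8 -53.4 175.8] w 11.43
F [-2.43 -1.67  8.29] Ftool [ 2.39  1.72 -8.29] M [-0.41   0.793  0.133] yaw_y deg 160.54 tilt [ 0.0015 -0.0017 -1.    ]
```

Emit:
{"name": "send_rows", "arguments": {"motion": [0,0,0.6,0.15,0,0,0.6,0.15,0,0,0,0,0,0,0,0]}}

```text
clock: 9.3
ee_pos: [0.5346, -0.0533, 0.1748]
tool_rot: [-1.411, 2.807, -0.003]
contact_force: [-2.7, -0.8, 8.1]
grip_width: 0.0118
```

```bash
python3 st.py
```

```text
t 9.3 q [-2.230e-01  7.200e-02  1.300e-02  1.509e+00 -1.000e-03 -1.155e+00] p [534.6 -53.3 174.8] w 11.78
F [-2.67 -0.83  8.14] Ftool [ 2.26  1.63 -8.15] M [-0.395  0.849  0.245] yaw_y deg 143.38 tilt [ 0.0013 -0.0017 -1.    ]
```

Emit:
{"name": "send_rows", "arguments": {"motion": [0,0,0.4,0.1,0,0,0.4,0.1,0,0,0,0,0,0,0,0]}}

```text
clock: 9.8
ee_pos: [0.5346, -0.0532, 0.1742]
tool_rot: [-1.124, 2.933, -0.003]
contact_force: [-3.8, -1.0, 8.3]
grip_width: 0.0111
```

```bash
python3 st.py
```

```text
t 9.8 q [-2.230e-01  7.200e-02  1.100e-02  1.508e+00 -1.000e-03 -9.550e-01] p [534.6 -53.2 174.2] w 11.15
F [-3.77 -1.04  8.3 ] Ftool [ 3.5   1.73 -8.31] M [-0.304  0.99   0.377] yaw_y deg 131.95 tilt [ 0.0013 -0.0016 -1.    ]
```

Emit:
{"name": "send_rows", "arguments": {"motion": [0,0,0,0]}}

```text
clock: 9.93
ee_pos: [0.5346, -0.0532, 0.1741]
tool_rot: [-1.124, 2.933, -0.003]
contact_force: [-3.3, -1.3, 9.0]
grip_width: 0.0118
```

```bash
python3 st.py
```

```text
t 9.925 q [-2.230e-01  7.200e-02  1.100e-02  1.508e+00 -1.000e-03 -9.550e-01] p [534.6 -53.2 174.1] w 11.83
F [-3.32 -1.26  8.97] Ftool [ 3.31  1.26 -8.97] M [-0.341  0.93   0.319] yaw_y deg 131.95 tilt [ 0.0012 -0.0016 -1.    ]
```

Emit:
{"name": "send_rows", "arguments": {"motion": [2,0,0,0,2,0,0,0,0,0,0,0], "newtons": 20}}

```text
clock: 10.3
ee_pos: [0.534, -0.0537, 0.1742]
tool_rot: [-1.123, 2.926, 0.002]
contact_force: [2.2, 3.1, 6.8]
grip_width: 0.0114
```

```bash
python3 st.py
```

```text
t 10.3 q [-0.228  0.066  0.004  1.504  0.005 -0.961] p [534.  -53.7 174.2] w 11.37
F [2.21 3.05 6.75] Ftool [-3.73  0.78 -6.73] M [ 0.77  -0.309  0.377] yaw_y deg 132.01 tilt [ 0.0067  0.0036 -1.    ]
```

Emit:
{"name": "send_rows", "arguments": {"motion": [2,0,0,0,2,0,0,0,0,0,0,0]}}

```text
clock: 10.68
ee_pos: [0.5333, -0.0544, 0.1743]
tool_rot: [-1.123, 2.919, 0.006]
contact_force: [6.4, 6.9, 4.9]
grip_width: 0.0115
```

```bash
python3 st.py
```

```text
t 10.675 q [-0.233  0.059 -0.002  1.5    0.011 -0.968] p [533.3 -54.4 174.3] w 11.47
F [6.37 6.89 4.85] Ftool [-9.42  0.84 -4.72] M [ 1.758 -1.579  0.378] yaw_y deg 132.08 tilt [ 0.0117  0.0085 -0.9999]
```

Emit:
{"name": "send_rows", "arguments": {"motion": [-4,0,0,0,-4,0,0,0,-3,0,0,0,-3,0,0,0,0,0,0,0]}}

```text
clock: 11.3
ee_pos: [0.5353, -0.0526, 0.1741]
tool_rot: [1.118, -2.925, 0.01]
contact_force: [-12.0, -9.8, 13.2]
grip_width: 0.0118
```

```bash
python3 st.py
```

```text
t 11.3 q [-0.216  0.082  0.022  1.515 -0.011 -0.947] p [535.3 -52.6 174.1] w 11.79
F [-12.02  -9.8   13.16] Ftool [ 15.64   0.69 -12.98] M [-1.937  2.804  0.495] yaw_y deg 131.85 tilt [-0.0073 -0.0097 -0.9999]
```

Emit:
{"name": "send_rows", "arguments": {"motion": [3,0,0,0,3,0,0,0,0,0,0,0]}}

```text
clock: 11.68
ee_pos: [0.5345, -0.0533, 0.1741]
tool_rot: [-1.124, 2.933, -0.003]
contact_force: [-3.6, -0.7, 9.7]
grip_width: 0.0113
```

```bash
python3 st.py
```

```text
t 11.675 q [-2.240e-01  7.200e-02  1.100e-02  1.508e+00 -1.000e-03 -9.560e-01] p [534.5 -53.3 174.1] w 11.3
F [-3.61 -0.75  9.66] Ftool [ 3.19  1.84 -9.66] M [-0.363  0.88   0.457] yaw_y deg 131.94 tilt [ 0.0013 -0.0016 -1.    ]
```

Emit:
{"name": "send_rows", "arguments": {"motion": [0,0,0,0,0,0,0,0,0,0,-30,0,0,0,-50,0,0,0,0,0], "jaw": 40}}

```text
clock: 12.3
ee_pos: [0.5369, -0.053, 0.2562]
tool_rot: [-1.121, 2.928, -0.006]
contact_force: [-0.3, 1.4, 0.4]
grip_width: 0.0399
```

```bash
python3 st.py;  python3 - <<'E'
from h import *
for n,(x,y,w,h) in {"scene":(270,160,90,70),"top":(310,170,70,60)}.items():
    im=vision.read_camera(n)[:,:,::-1]; cv2.imwrite(f"pics/{n}5.png",im)
    cv2.imwrite(f"pics/{n}5z.png",cv2.convertScaleAbs(cv2.resize(im[y:y+h,x:x+w],None,fx=8,fy=8,interpolation=cv2.INTER_CUBIC),alpha=1.7))
E
```

```text
t 12.3 q [-0.223  0.085  0.188  1.666  0.    -0.954] p [536.9 -53.  256.2] w 39.91
F [-0.3   1.38  0.38] Ftool [-0.7   1.22 -0.39] M [-0.016 -0.008  0.041] yaw_y deg 131.9 tilt [ 0.0078 -0.0013 -1.    ]
```

View pics/scene5z.png

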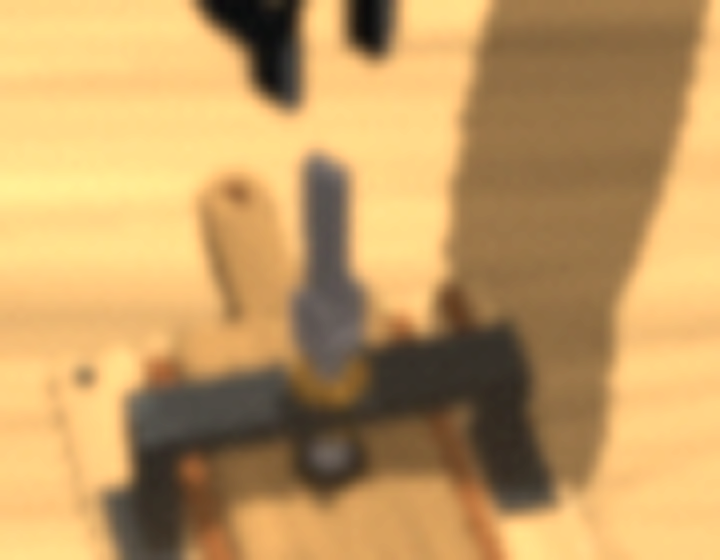

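Emit:
{"name": "send_rows", "arguments": {"motion": [40,0,0,0,0,0,0,0,0,0,0,0,0,0,33,0,0,0,33,0,0,0,0,0], "jaw": 0}}

```text
clock: 13.15
ee_pos: [0.5028, -0.0782, 0.1819]
tool_rot: [1.122, -2.928, -0.008]
contact_force: [0.4, -0.7, 0.6]
grip_width: -0.0001
```

```bash
python3 st.py 534.5 -53.3 190
```

```text
t 13.15 q [-0.286  0.009 -0.039  1.531  0.    -1.018] p [502.8 -78.2 181.9] w -0.09
F [ 0.39 -0.72  0.65] Ftool [ 0.19 -0.79 -0.65] M [-0.023  0.052  0.025] yaw_y deg 131.94 tilt [-0.0075  0.0026 -1.    ]
tool shift [-40.2  -2.6  -8.3]
```

View pics/top5z.png

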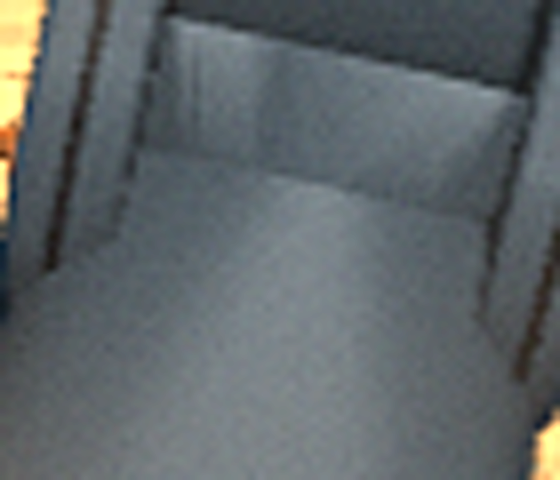

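Emit:
{"name": "send_rows", "arguments": {"motion": [-6,-2,-6,0,-8,0,0,0,-4,0,0,0,-3,0,0,0,-3,0,0,0,0,0,0,0]}}

```text
clock: 13.9
ee_pos: [0.5215, -0.0687, 0.1939]
tool_rot: [1.117, -2.927, 0.011]
contact_force: [-9.9, -8.4, 6.9]
grip_width: -0.0003
```

```bash
python3 st.py 534.5 -53.3 190
```

```text
t 13.9 q [-0.252  0.049  0.026  1.55  -0.01  -0.982] p [521.5 -68.7 193.9] w -0.34
F [-9.87 -8.39  6.91] Ftool [13.01  0.3  -6.78] M [-1.75   1.958  0.053] yaw_y deg 131.79 tilt [-0.005  -0.0094 -0.9999]
tool shift [-20.    2.8   3.7]
```

Emit:
{"name": "send_rows", "arguments": {"motion": [20,0,0,0,0,0,-55,0,-50,2,0,0,-50,1,0,0,0,0,0,0,0,0,27,0,0,0,27,0,0,0,0,0]}}

```text
clock: 14.9
ee_pos: [0.5793, -0.0096, 0.1901]
tool_rot: [1.121, -2.93, -0.005]
contact_force: [0.0, -0.6, 0.4]
grip_width: -0.0001
```

```bash
python3 st.py 534.5 -53.3 192
```

```text
t 14.9 q [-0.132  0.191  0.174  1.559  0.    -0.863] p [579.3  -9.6 190.1] w -0.13
F [ 0.05 -0.58  0.39] Ftool [ 0.36 -0.46 -0.39] M [0.009 0.009 0.03 ] yaw_y deg 131.86 tilt [-0.0058  0.0011 -1.    ]
tool shift [62.6 -2.7 -1.7]
```

Emit:
{"name": "send_rows", "arguments": {"motion": [18,-2.5,0,0,18,0,0,0,5,0,0,0,4,0,0,0,4,0,0,0,0,0,0,0]}}

```text
clock: 15.65
ee_pos: [0.5485, -0.0436, 0.1947]
tool_rot: [-1.122, 2.929, -0.002]
contact_force: [3.8, 3.6, 4.2]
grip_width: -0.0002
```

```bash
python3 st.py 534.5 -53.3 192
```

```text
t 15.65 q [-2.020e-01  1.030e-01  8.400e-02  1.548e+00  1.000e-03 -9.340e-01] p [548.5 -43.6 194.7] w -0.21
F [3.81 3.62 4.19] Ftool [-5.27  0.13 -4.17] M [ 0.575 -0.786  0.069] yaw_y deg 131.93 tilt [ 4.9e-03  3.0e-04 -1.0e+00]
tool shift [16.9  2.1  2.6]
```

Emit:
{"name": "send_rows", "arguments": {"motion": [5,1,0.7,0,5,0,0.7,0,4.5,0,0.9,0,4.5,0,0.9,0,4.3,0,1.5,0,4.3,0,1.5,0,0,0,0,0]}}

```text
clock: 16.52
ee_pos: [0.5268, -0.0626, 0.1882]
tool_rot: [-1.122, 2.932, -0.006]
contact_force: [2.5, 0.2, 5.1]
grip_width: -0.0
```

```bash
python3 st.py 534.5 -53.3 192
```

```text
t 16.525 q [-0.244  0.052  0.018  1.533 -0.002 -0.975] p [526.8 -62.6 188.2] w -0.03
F [2.5  0.18 5.12] Ftool [-1.98 -1.55 -5.11] M [-0.046 -0.618  0.053] yaw_y deg 131.89 tilt [ 0.0034 -0.0025 -1.    ]
tool shift [-11.9   1.7  -3.8]
```

Emit:
{"name": "send_rows", "arguments": {"motion": [4,0,2,0,4,0,2,0,3.6,0,2.7,0,3.6,0,2.8,0,3.2,0,3.2,0,3.2,0,3.2,0,2.6,0,3.7,0,2.6,0,3.7,0,0,0,0,0]}}

```text
clock: 17.65
ee_pos: [0.5062, -0.0817, 0.1647]
tool_rot: [1.122, -2.934, 0.009]
contact_force: [0.7, -1.9, 5.1]
grip_width: 0.0001
```

```bash
python3 st.py 534.5 -53.3 192;  python3 - <<'E'
from h import *
im=vision.read_camera("scene")[:,:,::-1]
cv2.imwrite("pics/s6.png",cv2.convertScaleAbs(cv2.resize(im[150:230,260:360],None,fx=7,fy=7,interpolation=cv2.INTER_CUBIC),alpha=1.7))
E
```

```text
t 17.65 q [-0.288  0.008 -0.074  1.486 -0.005 -1.018] p [506.2 -81.7 164.7] w 0.14
F [ 0.68 -1.92  5.11] Ftool [ 0.79 -1.91 -5.1 ] M [-0.612 -0.295  0.01 ] yaw_y deg 131.85 tilt [ 0.0014 -0.0054 -1.    ]
tool shift [-40.    2.1 -27.4]
```

View pics/s6.png

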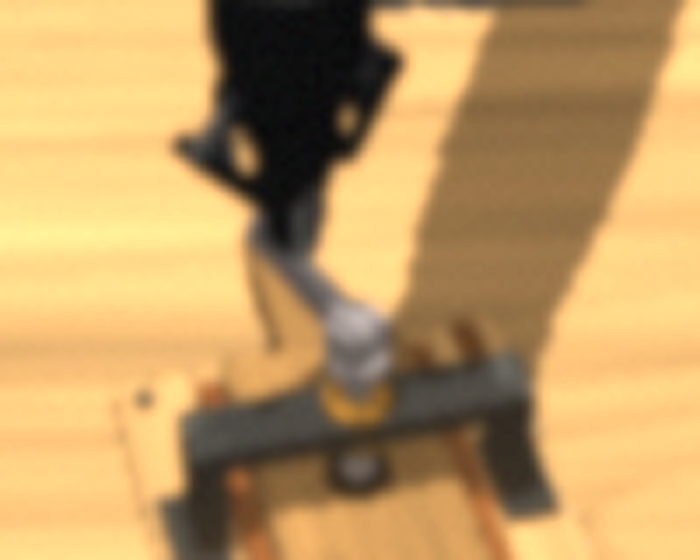

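Emit:
{"name": "send_rows", "arguments": {"motion": [2.5,1,4,0,2,0.5,4.3,0,1.6,0,4.5,0,1.2,0,4.5,0,0,0,0,0]}}

```text
clock: 18.32
ee_pos: [0.5007, -0.0861, 0.1484]
tool_rot: [-1.121, 2.934, -0.012]
contact_force: [1.4, -4.0, 6.1]
grip_width: 0.0002
```

```bash
python3 st.py 534.5 -53.3 192
```

```text
t 18.325 q [-0.299 -0.004 -0.119  1.451 -0.006 -1.029] p [500.7 -86.1 148.4] w 0.2
F [ 1.44 -4.03  6.13] Ftool [ 1.62 -4.01 -6.09] M [-0.855 -0.379  0.061] yaw_y deg 131.84 tilt [ 0.0036 -0.0071 -1.    ]
tool shift [-47.    1.6 -43.7]
```

Emit:
{"name": "send_rows", "arguments": {"motion": [0.5,-1.5,3,0,0,0,2,0,0,0,0,0]}}

```text
clock: 18.7
ee_pos: [0.5013, -0.0871, 0.1476]
tool_rot: [-1.121, 2.931, -0.014]
contact_force: [-4.9, -1.2, 22.5]
grip_width: 0.0002
```

```bash
python3 st.py
```

```text
t 18.7 q [-0.301 -0.005 -0.121  1.447 -0.005 -1.031] p [501.3 -87.1 147.6] w 0.2
F [-4.93 -1.24 22.53] Ftool [  4.5    2.16 -22.55] M [-0.331  0.995  0.028] yaw_y deg 131.86 tilt [ 0.0059 -0.0071 -1.    ]
```

Emit:
{"name": "send_rows", "arguments": {"motion": [0,0,2,0,0,0,1,0,0,0,0,0]}}

```text
clock: 19.08
ee_pos: [0.5016, -0.0875, 0.1472]
tool_rot: [-1.121, 2.93, -0.017]
contact_force: [-7.5, -0.3, 30.9]
grip_width: -0.0004
```

```bash
python3 st.py
```

```text
t 19.075 q [-0.301 -0.006 -0.123  1.444 -0.006 -1.031] p [501.6 -87.5 147.2] w -0.36
F [-7.46 -0.25 30.92] Ftool [  5.72   4.43 -30.97] M [-0.272  1.803 -0.006] yaw_y deg 131.87 tilt [ 0.0078 -0.0087 -0.9999]
```

Emit:
{"name": "send_rows", "arguments": {"motion": [0,0,-8,0,0,0,-30,0,0,0,-50,0,40,-40,0,0,40,-60,0,0,30,-60,0,0,0,-60,0,0,0,-60,0,0,0,0,0,0]}}

```text
clock: 20.2
ee_pos: [0.6024, -0.3559, 0.2151]
tool_rot: [1.116, -2.927, -0.016]
contact_force: [-1.0, 1.1, -1.8]
grip_width: -0.0001
```

```bash
python3 st.py;  python3 - <<'E'
from h import *
for n,(x,y,w,h) in {"scene":(265,165,90,70),"top":(290,165,90,70)}.items():
    im=vision.read_camera(n)[:,:,::-1]; cv2.imwrite(f"pics/{n}7.png",im)
    cv2.imwrite(f"pics/{n}7z.png",cv2.convertScaleAbs(cv2.resize(im[y:y+h,x:x+w],None,fx=8,fy=8,interpolation=cv2.INTER_CUBIC),alpha=1.7))
E
```

```text
t 20.2 q [-0.628  0.56   0.697  1.721 -0.002 -1.357] p [ 602.4 -355.9  215.1] w -0.14
F [-0.97  1.09 -1.75] Ftool [-0.01  1.43  1.77] M [ 0.06  -0.023 -0.073] yaw_y deg 131.74 tilt [-0.0126  0.0062 -0.9999]
```

View pics/scene7z.png

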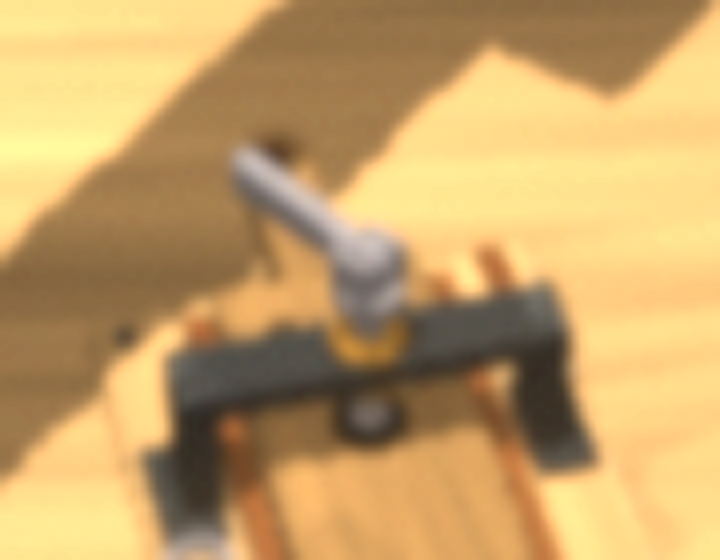

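View pics/top7z.png

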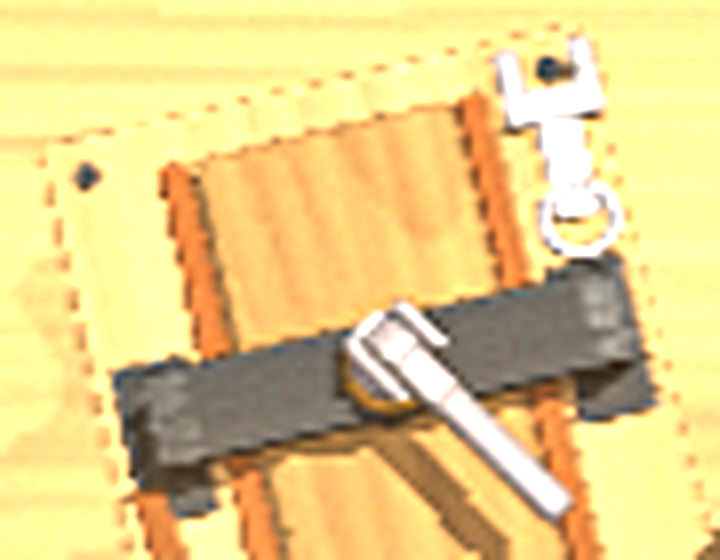

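```bash
python3 - <<'E'
from h import *
c=np.array([.5345,-.0533]); d=np.array([-.743,-.669])
for piv in(.127,.131,.135):
  for th in (1.2,1.35,1.5):
    P=np.r_[c+d*.078*np.sin(th),piv+.078*np.cos(th)]; Q=np.r_[c,piv]
    a=proj("scene",[Q,P]);b=proj("top",[Q,P])
    print(piv,th,"scene",((a-[265,165]+.5)*8).round(0).tolist(),"top",((b-[290,165]+.5)*8).round(0).tolist())
E
```

```text
0.127 1.2 scene [[365.0, 272.0], [249.0, 139.0]] top [[395.0, 349.0], [550.0, 504.0]]
0.127 1.35 scene [[365.0, 272.0], [244.0, 155.0]] top [[395.0, 349.0], [554.0, 514.0]]
0.127 1.5 scene [[365.0, 272.0], [243.0, 173.0]] top [[395.0, 349.0], [554.0, 521.0]]
0.131 1.2 scene [[365.0, 265.0], [248.0, 132.0]] top [[396.0, 347.0], [551.0, 503.0]]
0.131 1.35 scene [[365.0, 265.0], [244.0, 148.0]] top [[396.0, 347.0], [555.0, 513.0]]
0.131 1.5 scene [[365.0, 265.0], [242.0, 166.0]] top [[396.0, 347.0], [555.0, 520.0]]
0.135 1.2 scene [[365.0, 258.0], [248.0, 125.0]] top [[396.0, 346.0], [552.0, 502.0]]
0.135 1.35 scene [[365.0, 258.0], [244.0, 141.0]] top [[396.0, 346.0], [556.0, 513.0]]
0.135 1.5 scene [[365.0, 258.0], [242.0, 159.0]] top [[396.0, 346.0], [556.0, 519.0]]
```

```bash
python3 - <<'E'
from h import *
a=cv2.imread("pics/top0.png");b=cv2.imread("pics/top7.png")
d=cv2.absdiff(a,b).max(2)[160:300,280:400]
v=cv2.resize(np.hstack([cv2.convertScaleAbs(x[160:300,280:400],alpha=1.5) for x in(a,b)]+[cv2.merge([d]*3)]),None,fx=2.2,fy=2.2); print(v.shape); cv2.imwrite("pics/cmp.png",v)
E
```

```text
(308, 792, 3)
```

View pics/cmp.png

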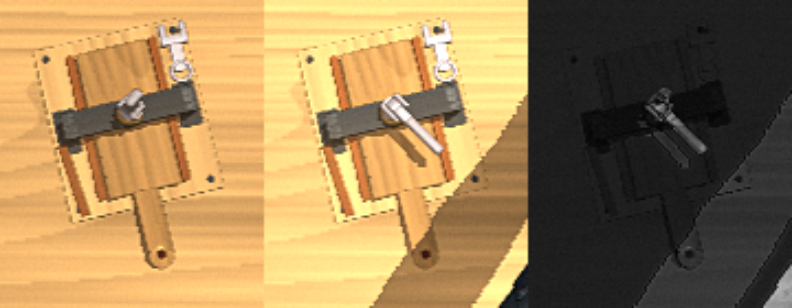

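Emit:
{"name": "send_rows", "arguments": {"motion": [0,0,-40,0,0,0,0,0,0,0,0,0]}}

```text
clock: 20.68
ee_pos: [0.6019, -0.3516, 0.2688]
tool_rot: [-1.124, 2.932, -0.004]
contact_force: [1.2, 0.5, -0.6]
grip_width: -0.0
```

```bash
python3 st.py; python3 -c "
from plant import bot; print(bot.job_done())"
```

```text
t 20.675 q [-0.625  0.572  0.823  1.819 -0.    -1.357] p [ 601.9 -351.6  268.8] w -0.03
F [ 1.19  0.54 -0.63] Ftool [-1.25 -0.39  0.63] M [ 0.018 -0.033 -0.01 ] yaw_y deg 131.95 tilt [ 0.0023 -0.0022 -1.    ]
the job is handed in; nothing more can be done
None
```

I screwed the bolt down until the pad was snug, folded the lever flat to its stop, moved the arm clear and handed the job in at 20.7 s. No verdict was reported.

- **Screwing down:** I turned the bolt about 1.6 rad clockwise with the lever upright. The torque at rest rose from about 0 (readings between -0.11 and 0) to 0.32–0.46 N m. That suggests a pad force of roughly 25–33 N, so about 50–58 N after folding. Single torque readings were noisy by about 0.05 N m, and I could not measure the pad force directly.
- **Finding the fold direction:** Pushing the lever while it was still pinched was inconclusive, because it felt stiff both ways. I let go and pushed with closed fingers. One side was blocked at 13 N; the other side folded at about 5 N.
- **Folding:** I pushed the lever along its arc. At the end the force rose from 6 to 31 N within about 1 mm, so I took that as the stop. The scene picture fits an angle near 1.5 rad, within about 0.1 rad.
- **Other checks:** Comparing the top pictures before and after, only the lever and shadows changed around the jig. The blank, wrench and pencil are where they were; I did not compare the bystanders out on the table. The arm is clear, with no contact force beyond noise.
- **Cameras:** My first readings of the clamp's position from the two cameras differed by about 11 mm in x. Overlaying the model on both pictures brought that down to a few mm, and the grasp confirmed the position I used.

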